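# Clamp a stretched canvas in the fitting jig

## Task

The small canvas lies face down in the fitting jig, ready for its hanging plates, but only one of the two hold-down clamps on the near side is on. With a finger, push the open clamp's strap round until it lies square across the stretcher bar, then push its cam lever fully down so that the rubber pad bears on the bar. Leave the other clamp locked, do not lift or shift the canvas, and do not disturb anything else on the bench.

Things in the scene. Friction and masses are not known exactly. Their poses are not given: they have to be found in the camera images.
- jig: Plywood board 360 (x) x 480 (y) x 18 mm lying on the table, fixed; origin at the centre of its underside (table height), x points away from the robot, z up. Low wooden fences, tops 34 mm above the table, stand at its far and right edges. A clamp track runs along y near its near edge, at x = -125 mm.
- canvas: Stretched canvas 220 (x) x 320 (y) x 20 mm, loose, lying face down with bare pine stretcher bars (40 mm wide) up, red-painted sides, against the jig's fences. Origin at the centre of its underside, which is 21 mm above the table; the bars' tops are 41 mm above the table. The near bar is the one that both clamps serve.
- clamp_strap: Steel strap of the OPEN clamp, 28 mm wide, 8 mm thick, reaching 109 mm out from its upright post (base 44 mm square). Origin on the post axis at the board's top (18 mm above the table; 6 mm higher while the lever is up), x along the strap to the pad, z up; the strap's flat is at z = 40 to 48 mm. The lever turns with the strap and lies on the other side of the post from the pad.
- clamp_swing (a joint): Swing of the open clamp's strap about its post, rad: 0 = strap points along the jig's +x, square across the near stretcher bar; grows counter-clockwise seen from above (towards the jig's +y). Starts aside at 1.2 to 2.0; no stop at 0 (it can overswing to -0.6). A stiff pivot (about 1 N at the pad) that stays where it is left.
- clamp_lever (a joint): Cam lever of the open clamp, rad: 0 = fully down, locked (grip sloping up 7 degrees to its end), 1.25 = up. Starts at 1.0 to 1.25, stays where it is left, needs about 3 to 5 N at the grip. Its level hinge crosses the post axis 86 mm above the table. Pressing it down lowers strap and pad 6 mm; the pad meets the bar at about 0.2 and then presses on it.
- clamp_grip_end (a point): Centre of the outer end of the open clamp's lever grip, 92 mm from the hinge. The grip is a black round bar 15 mm thick that covers the outer 56 mm of the lever and has a round end 7 mm beyond this point.
- clamp_pad (a point): Centre of the underside of the open clamp's rubber pad (22 mm wide), on the strap 80 mm from the post axis. Its 8 mm spindle passes up through the strap and stands 20 mm above it, with a 14 mm nut on the strap.
- other_strap: Strap of the other clamp, equal in build and already locked on the near stretcher bar; frame as for clamp_strap. It must stay locked. The two posts stand 150 to 230 mm apart; either may be the left one.
- other_swing (a joint): Swing of the other clamp's strap, rad: 0 = square across the bar.
- other_lever (a joint): Lever of the other clamp, rad: 0 = fully down and locked, as it is at the start.
- plate_left: Loose steel hanging plate 44 x 16 x 3 mm with a ring, lying on the canvas's left side bar; origin under its middle.
- plate_right: The same on the right side bar.
- screwdriver: Loose screwdriver 190 mm long lying on the jig board left of the canvas.
- screw_tin: Loose open tin of screws, 42 mm wide, 18 mm high, on the jig board's near right corner.
- brush_jar: Loose glass jar 80 mm wide, 118 mm high, with brushes up to 230 mm high, left of the jig.
- paint_jar: Loose red-brown jar 72 mm wide, 100 mm high, right of the jig.
- water_bottle: Loose clear bottle 64 mm wide, 200 mm high, right of the jig.
- tape_roll: Loose roll of tape lying flat, 100 mm wide, 24 mm high, left of the jig.

How it is judged:
On the way, in this order (a step that is already met when the one before it is completed fails the run):
1. the open clamp's strap has been swung square across the near bar (within 0.2 rad) while its lever is still up (value of joint clamp_swing between -0.2 and 0.2 rad and value of joint clamp_lever above 0.7 rad), for 0.2 s.
2. its lever has been pushed fully down and the pad bears on the bar (value of joint clamp_lever below 0.12 rad and contact force between clamp_strap and canvas above 8 N), for 0.2 s.
At the end, for the whole second after the job is handed in: The open clamp's strap lies within 0.2 rad of square across the near bar, its lever is within 0.12 rad of fully down, its pad presses on the canvas's bar with more than 8 N, the other clamp is still square (0.1 rad) and locked (0.12 rad), and the canvas is at rest within 10 mm of where it was (all of step 2 and value of joint clamp_swing between -0.2 and 0.2 rad and value of joint other_lever below 0.12 rad and value of joint other_swing between -0.1 and 0.1 rad and distance of canvas from where it was at the start of the episode below 0.01 m and linear speed of canvas below 0.01 m/s); the robot touches nothing.
It fails at once if the canvas is lifted or shifted by more than 12 mm (distance of canvas from where it was at the start of the episode above 0.012 m).
It fails at once if the other clamp is loosened or turned (value of joint other_lever above 0.25 rad or value of joint other_swing above 0.15 rad or value of joint other_swing below -0.15 rad).
It fails at once if a hanging plate, the screwdriver, the screw tin or another bystander is moved by more than 25 mm (distance of any of plate_left, plate_right, screwdriver, screw_tin, brush_jar, paint_jar, water_bottle, tape_roll from where it was at the start of the episode above 0.025 m).
It also fails if it takes over 48 s, if anything falls off the work surface, if the arm or the gripper's body presses on something with over 40 N, if the wrist force passes 120 N, or if a joint passes its speed limit or range.

## Robot

A 6-joint arm with a two-finger parallel gripper is mounted at the origin on the work surface. World frame = base frame: x ahead of the robot, y to its left, z up, the work surface at z = 0. Lengths are in m, angles in rad, forces in N, time in s.
With the tool pointing down it reaches from about 0.25 to 0.775 m from the base axis. Payload 8.9 kg.
Tool frame: the origin (TCP) lies midway between the tips of the shut fingers; the grasp point (between the pads) lies 19 mm behind it; z points along the fingers, y is the line along which they close (so a half turn about z gives the same grasp; the last joint's range is limited). The gripper opens to 85 mm and grips with 20 to 120 N. Pads are 22 mm wide; open, the fingers measure 114 mm over their backs; the gripper's body (76 mm by 85 mm) begins 54 mm behind the grasp point. The pads swing forward as they close: fully open they stand 13 mm farther back than shut.
Start: joints at [-1.454, 0.291, -0.153, 1.127, 0, 1.431], TCP at [0.133, -0.508, 0.231] pointing down, gripper open.
Joint ranges: [-2.52, 2.52], [-0.91, 1.74], [-1.3, 1.37], [-1.96, 2.02], [-1.52, 1.47], [-3.14, 3.14]. Speed limits (rad/s): [2.22, 2.22, 2.79, 3.14, 3.14, 3.14].

## Interface

Orientations are given as [roll, pitch, yaw] about the fixed x, y, z axes, in that order (R = Rz(yaw) Ry(pitch) Rx(roll)).
In Python, from workcell import manip gives the robot as it stands. Calls block until the motion is done:
- manip.move_to(position, orientation): joint-space move of the TCP to a pose.
- manip.move_l(position, rotation=None, velocity=0.15, f_stop=None): straight line of the TCP; rotation=None keeps the orientation; velocity is the mean speed in m/s. With f_stop (N) it stops when the force on the tool has changed by that much, and returns True; else False.
- manip.movej(angles): joint-space move.
- manip.command_gripper(opening, force=None): finger opening in m; force is the grip in N (None keeps the last); returns when the fingers have stopped.
- manip.hold(seconds).
- manip.ik(position, orientation): joint angles nearest the present ones, or None.
- manip.grab_frame(name): name is "scene" or "top" or "wrist"; returns a dict with "color" (400x640x3 uint8, red, green, blue), "z_map" (400x640 float32, m along the optical axis (not along the pixel's ray), 0 where there is no reading), "vertical_fov" (degrees; the focal length in pixels is half the picture's height over the tangent of half this angle, whatever the lens; pixels are square), "cx", "cy" (the principal point, pixels), "extrinsics" (4x4, takes a point from camera to world coordinates). Camera axes: x right, y up, looking along -z (the intrinsics and any distortion apply to the point x, -y, -z); pixel columns grow to the right and rows downward; lengths in m; the calibration is good to about 2 mm. A picture is of the moment at which its call begins.
A pose or a line that the arm cannot do raises manip.Unreachable and nothing moves.
- manip.sign_off(): hands the job in; it is judged then, once.
Trained networks look in a picture, given as the dict that the camera call returned (one of the last four; its "shot" number tells which), for a name from the list of things; names that differ only in an ending like _2 or _b are one class to them, and where a whole thing is asked for, a point or a joint stands for the part that bears it (a point fixed in the world has none). Each returns a list of dicts, best first, with "conf" (0 to 1); they miss things now and then, are a little off and sometimes report something else, mostly with a low value. They report only what shows in the picture. A call takes as long as a camera call.
- manip.cut_out(picture, thing): "mask" (400x640 bool, what is visible of it).
- manip.spot_point(picture, thing): "centre" ([x, y, z] in m, in world coordinates, good to about 4 mm: a listed point, or the origin of a listed thing).
Readings, each from a call of its own:
- manip.get_time(): time.
- manip.get_joint_pos(): joint angles.
- manip.get_qvel(): joint speeds.
- manip.get_joint_efforts(): joint torques, N m.
- manip.get_ee_pos(): TCP position.
- manip.get_eef_rot(): TCP orientation.
- manip.get_ft_force(): force on the tool from outside, world axes, zero at the start.
- manip.get_wrist_torque(): the same for the moment, N m.
- manip.get_grip_width(): finger opening in m.
- manip.get_grip_force(): force on a finger pad.
Only numpy, scipy, OpenCV 4.12 (cv2) and the standard library are available. Lean on these libraries where they do the work, as an engineer would, in place of code of your own. Each camera call takes 0.05 s, during which the arm holds its last target. There are 200 camera calls.

## Working session

There is one attempt and no reset: what is moved stays moved. The work goes in short steps, each a Python script; the robot and the scene stay as the last script left them, time stands still between calls to the robot, and variables do not carry over. Pictures are saved under pics/ and viewed, at most 10 in all, crops included, and the job is handed in when it is done.

```bash
mkdir -p pics; ls
cat > h.py <<'E'
from workcell import manip
import numpy as np, cv2
def save(p,n): cv2.imwrite('pics/'+n+'.png',p['color'][:,:,::-1])
def cloud(p):
    f=200/np.tan(np.radians(p['vertical_fov'])/2); z=p['z_map']; v,u=np.mgrid[:400,:640]
    P=np.stack([(u-p['cx'])*z/f,-(v-p['cy'])*z/f,-z,np.ones_like(z)],-1)@np.array(p['extrinsics']).T
    return P[...,:3]
E
python3 - <<'E'
from h import *
print(manip.get_time())
for c in ['scene','top']:
    p=manip.grab_frame(c); save(p,c)
    print(c,[k for k in p],p['extrinsics'][:3,3])
    for t in ['jig','canvas','clamp_strap','other_strap','clamp_grip_end','clamp_pad','screw_tin']:
        print(t,[(np.round(d['centre'],3),round(d['conf'],2)) for d in manip.spot_point(p,t)[:3]])
E
```

```text
pics
0.0
scene ['color', 'z_map', 'vertical_fov', 'cx', 'cy', 'extrinsics', 'shot'] [1.59780427 0.0950454  1.12816753]
jig [(array([ 0.568, -0.231,  0.017]), 0.71)]
canvas [(array([ 0.736, -0.043,  0.024]), 0.64)]
clamp_strap [(array([ 0.558, -0.11 ,  0.027]), 0.51)]
other_strap [(array([0.575, 0.071, 0.02 ]), 0.52)]
clamp_grip_end [(array([ 0.547, -0.132,  0.177]), 0.62)]
clamp_pad [(array([ 0.586, -0.041,  0.045]), 0.69), (array([0.785, 0.088, 0.04 ]), 0.28)]
screw_tin [(array([0.784, 0.087, 0.04 ]), 0.66), (array([ 0.567, -0.23 ,  0.016]), 0.43)]
top ['color', 'z_map', 'vertical_fov', 'cx', 'cy', 'extrinsics', 'shot'] [0.45876563 0.01225842 1.04781953]
jig []
canvas [(array([ 0.732, -0.046,  0.016]), 0.65)]
clamp_strap [(array([ 0.555, -0.112,  0.023]), 0.61)]
other_strap [(array([0.575, 0.066, 0.018]), 0.86)]
clamp_grip_end [(array([ 0.55 , -0.135,  0.175]), 0.71), (array([ 0.588, -0.039,  0.045]), 0.67)]
clamp_pad [(array([ 0.587, -0.038,  0.046]), 0.56)]
screw_tin [(array([ 0.565, -0.229,  0.018]), 0.68)]
```

View pics/top.png

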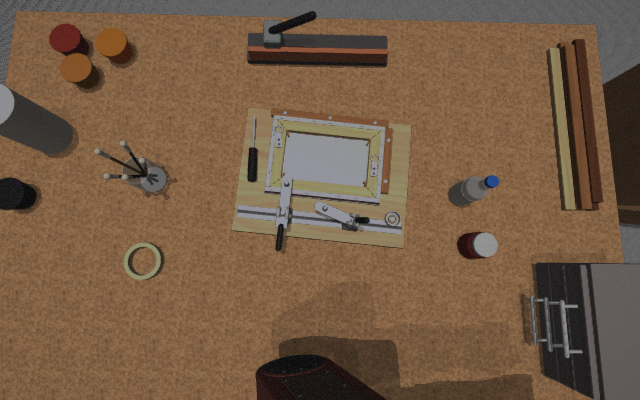

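View pics/scene.png

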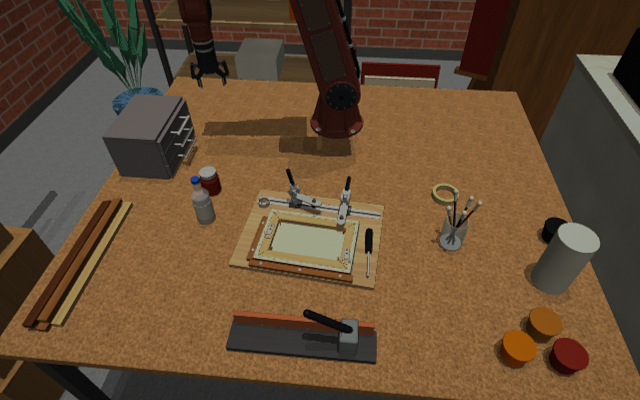

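The top view (x up, y left) shows the other clamp locked at about (285,205) px. The open clamp has its post near (350,222), its strap towards (320,208) and its lever up. The water bottle at (475,190) lies on the sweep, so I will travel high. Next is the strap push, along an arc with the fingers shut.

```bash
cat >> h.py <<'E'
J=-0.11                      # jig yaw
post=np.array([.5565,-.111])
def R(yaw): return [np.pi,0,(yaw+np.pi)%(2*np.pi)-np.pi]
def sp(a,r,o): # strap frame -> world xy
    return post+r*np.array([np.cos(a),np.sin(a)])+o*np.array([-np.sin(a),np.cos(a)])
E
python3 - <<'E'
from h import *
manip.command_gripper(0)
e=manip.get_ee_pos(); manip.move_l([e[0],e[1],.38],velocity=.25)
a0=1.165; r=.075; best=None
for s in (1,-1):
    q0=manip.ik([*sp(a0,r,.045),.35],R(a0+s*np.pi/2)); q1=manip.ik([*sp(J,r,.025),.055],R(J+s*np.pi/2))
    print(s,None if q0 is None else np.round(q0,2),None if q1 is None else np.round(q1,2))
    if q0 is not None and q1 is not None and (best is None or abs(q0[5])+abs(q1[5])<best[0]): best=(abs(q0[5])+abs(q1[5]),s,q0)
s=best[1]; print(s)
manip.movej(best[2]); print(manip.get_ee_pos(),manip.get_time())
p=manip.grab_frame('wrist'); save(p,'w1')
for t in ['clamp_strap','other_strap','clamp_pad','clamp_grip_end']:
    print(t,[(np.round(d['centre'],3),round(d['conf'],2)) for d in manip.spot_point(p,t)[:2]])
E
```

```text
1 [-0.18  0.3   0.17  1.44  0.    0.23] [-0.26  0.64 -0.07  0.86  0.    1.42]
-1 [-0.18  0.3   0.17  1.44  0.   -2.91] [-0.26  0.64 -0.07  0.86  0.   -1.72]
1
[ 0.54472974 -0.02515779  0.34999003] 4.575
clamp_strap [(array([ 0.557, -0.109,  0.023]), 0.55)]
other_strap []
clamp_pad [(array([ 0.59 , -0.04 ,  0.046]), 0.97)]
clamp_grip_end [(array([ 0.543, -0.133,  0.179]), 0.91), (array([0.76 , 0.162, 0.018]), 0.74)]
```

View pics/w1.png

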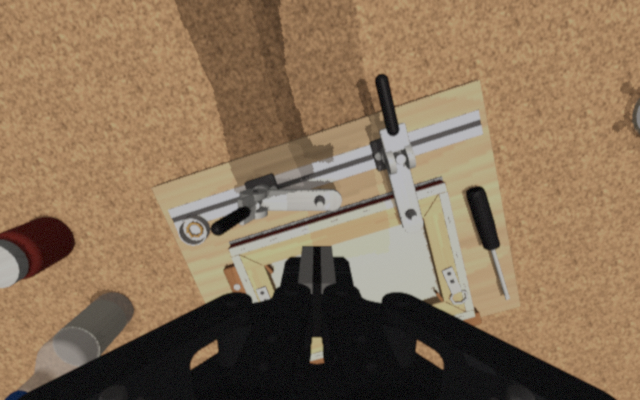

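The wrist view agrees with the estimates: open clamp post at about (262,198) px, pad nut at (320,200), lever up at (230,222), other clamp well clear. Now I descend and push.

Run:
```python
from h import *
a0=1.165; r=.075
manip.move_l([*sp(a0,r,.045),.12],velocity=.2)
print(manip.move_l([*sp(a0,r,.045),.055],velocity=.08,f_stop=8))
for a in np.linspace(a0,J,9):
    st=manip.move_l([*sp(a,r,.026),.055],R(a+np.pi/2),velocity=.09,f_stop=25)
    print(round(a,2),st,np.round(manip.get_ft_force(),1))
    if st: break
manip.move_l([*sp(a,r,.045),.055]); 
manip.move_l([*sp(a,r,.045),.3],velocity=.25)
for c in ['top','wrist']:
    p=manip.grab_frame(c); save(p,c+'2')
    for t in ['clamp_strap','clamp_pad','clamp_grip_end','canvas']:
        print(t,[(np.round(d['centre'],3),round(d['conf'],2)) for d in manip.spot_point(p,t)[:2]])
print(manip.get_time())
```

```text
False
1.16 False [ 0.2  0.6 -0.3]
1.01 False [-0.2  0.7 -0.3]
0.85 False [ 0.1 -0.6 -0.7]
0.69 False [-0.4  0.2 -0. ]
0.53 False [-0.4 -0.  -0.1]
0.37 False [ 0.2  0.3 -0.3]
0.21 False [-0.3 -0.3 -0. ]
0.05 False [0.6 0.5 0.2]
-0.11 False [ 0.5 -0.2  0.7]
clamp_strap []
clamp_pad []
clamp_grip_end [(array([ 0.448,  0.45 , -0.   ]), 0.5)]
canvas []
clamp_strap [(array([ 0.555, -0.108,  0.024]), 0.86)]
clamp_pad [(array([ 0.636, -0.119,  0.047]), 0.65)]
clamp_grip_end [(array([ 0.534, -0.109,  0.178]), 0.64)]
canvas [(array([ 0.736, -0.046,  0.018]), 0.94)]
11.8167
```

View pics/wrist2.png

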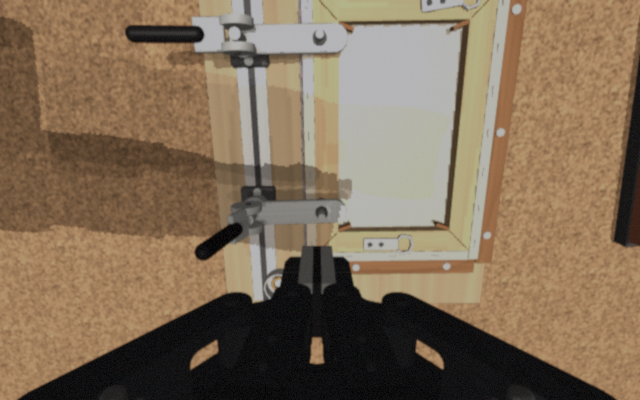

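The strap at (290,212) px is now parallel to the locked one at (290,38), and the canvas has not moved. Now the lever.

Run:
```python
from h import *
a=-.125; r=.078; hz=.088
for s in (0,np.pi):
    q=manip.ik([*sp(a,.02,0),.3],R(a+s)); print(s,None if q is None else np.round(q,2))
    if q is not None and abs(q[5])<2.6: S=s; break
def pt(e,extra=0): # finger's outer bottom corner on the grip's upper side
    n=.0075-extra; u=r*np.cos(e)-n*np.sin(e)-.011; z=hz+r*np.sin(e)+n*np.cos(e)
    return [*sp(a,-u,0),z]
rot=R(a+S)
p0=pt(1.34); b=[*sp(a,.025,0)]
manip.move_to([*b,.30],rot)
print('down',manip.move_l([*b,p0[2]],velocity=.12,f_stop=8))
for e in np.linspace(1.34,.12,10):
    st=manip.move_l(pt(e,.003),velocity=.07,f_stop=30)
    print(round(e,2),st,np.round(manip.get_ft_force(),1),np.round(manip.get_ee_pos(),3))
    if st: break
p=manip.grab_frame('top'); save(p,'top3'); print(manip.get_time())
```

```text
0 [-0.32  0.39  0.17  1.35  0.    2.95]
3.141592653589793 [-0.32  0.39  0.17  1.35  0.   -0.19]
down False
1.34 False [-0.9 -0.1  0.2] [ 0.554 -0.111  0.165]
1.2 False [-0.1  0.2  0.2] [ 0.544 -0.11   0.163]
1.07 False [ 0.8 -0.6  0.4] [ 0.534 -0.108  0.158]
0.93 False [-0.2  0.8  0.5] [ 0.525 -0.107  0.153]
0.8 False [-0.4  0.3 -0.9] [ 0.516 -0.106  0.147]
0.66 False [-0.8  0.5  0.9] [ 0.509 -0.105  0.139]
0.53 False [-0.7 -0.3  0.2] [ 0.502 -0.104  0.131]
0.39 False [-0.1 -0.1  0.9] [ 0.497 -0.103  0.122]
0.26 False [-0.4  0.1 -0.4] [ 0.493 -0.103  0.112]
0.12 False [0.8 0.1 3.1] [ 0.492 -0.103  0.102]
17.8333
```

Run:
```python
from h import *
e=manip.get_ee_pos()
print(manip.move_l([e[0],e[1],.088],velocity=.03,f_stop=30),np.round(manip.get_ft_force(),1),np.round(manip.get_ee_pos(),4))
manip.hold(.3)
e=manip.get_ee_pos(); manip.move_l([e[0],e[1],.33],velocity=.2)
p=manip.grab_frame('wrist'); save(p,'w4')
for t in ['clamp_strap','clamp_pad','clamp_grip_end','canvas']:
    print(t,[(np.round(d['centre'],3),round(d['conf'],2)) for d in manip.spot_point(p,t)[:2]])
P=cloud(p)
for t in ['clamp_lever','other_lever']:
    for d in manip.cut_out(p,t)[:2]:
        m=d['mask']&(p['color'].max(2)<50)&(p['z_map']>0); q=P[m]; print(t,round(d['conf'],2),len(q),np.round(np.median(q,0),3),np.round(np.percentile(q[:,2],[5,25,50,75,95]),3))
print(manip.get_time())
```

```text
True [-6.2  1.8 26.8] [ 0.4915 -0.1033  0.0999]
clamp_strap []
clamp_pad []
clamp_grip_end [(array([ 0.464, -0.106,  0.101]), 0.78)]
canvas []
clamp_lever 0.96 650 [ 0.488 -0.108  0.101] [0.097 0.099 0.101 0.103 0.104]
other_lever 0.66 698 [0.506 0.074 0.1  ] [0.095 0.099 0.1   0.103 0.105]
20.075
```

View pics/w4.png

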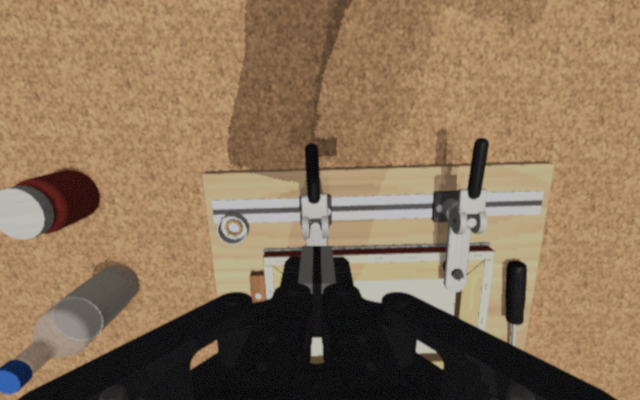

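The lever is down at (314,170) px. The two levers look slightly non-parallel, so I will check the angles in 3D from a clear view.

Run:
```python
from h import *
e=manip.get_ee_pos(); manip.move_l([.36,-.13,.40],velocity=.25)
for c in ['top','wrist','scene']:
    p=manip.grab_frame(c); save(p,c+'5'); P=cloud(p)
    for t in ['clamp_pad','clamp_strap','other_strap','clamp_grip_end','canvas','jig','screw_tin']:
        print(c,t,[(np.round(d['centre'],3),round(d['conf'],2)) for d in manip.spot_point(p,t)[:2]])
    for t in ['clamp_strap','other_strap']:
        for d in manip.cut_out(p,t)[:1]:
            q=P[d['mask']&(p['z_map']>0)]; q=q[(q[:,2]>.052)&(q[:,2]<.075)]
            if len(q)<10: continue
            vx,vy,x,y=cv2.fitLine(q[:,:2].astype(np.float32),cv2.DIST_HUBER,0,.001,.001).ravel()
            print(c,t,round(d['conf'],2),len(q),'angle',round(float(np.arctan(vy/vx)),3),round(float(x),3),round(float(y),3),np.round(np.median(q[:,2]),4))
    for d in manip.cut_out(p,'canvas')[:1]:
        q=P[d['mask']&(p['z_map']>0)]; q=q[(q[:,2]>.015)&(q[:,2]<.05)]
        print('canvas rect',cv2.minAreaRect((q[:,:2]*1000).astype(np.float32)))
print(manip.get_time())
```

```text
top clamp_pad [(array([0.763, 0.162, 0.018]), 0.43)]
top clamp_strap [(array([ 0.556, -0.109,  0.017]), 0.56)]
top other_strap [(array([0.574, 0.066, 0.017]), 0.86)]
top clamp_grip_end [(array([ 0.464, -0.109,  0.097]), 0.62), (array([0.575, 0.067, 0.018]), 0.55)]
top canvas [(array([ 0.733, -0.045,  0.016]), 0.89), (array([0.785, 0.091, 0.044]), 0.4)]
top jig []
top screw_tin [(array([ 0.565, -0.231,  0.017]), 0.5)]
top clamp_strap 0.78 335 angle -0.072 0.613 -0.119 0.0659
top other_strap 0.73 305 angle -0.114 0.63 0.063 0.066
canvas rect ((733.756103515625, -45.705108642578125), (328.50360107421875, 226.74842834472656), 85.1253662109375)
wrist clamp_pad []
wrist clamp_strap []
wrist other_strap [(array([0.574, 0.07 , 0.021]), 0.68)]
wrist clamp_grip_end [(array([ 0.465, -0.104,  0.099]), 0.75)]
wrist canvas []
wrist jig [(array([ 0.644, -0.432,  0.004]), 0.24)]
wrist screw_tin [(array([ 0.568, -0.232,  0.017]), 0.84), (array([ 0.496, -0.455,  0.001]), 0.59)]
wrist other_strap 0.63 444 angle 0.205 0.617 0.064 0.0654
canvas rect ((697.8419799804688, -23.189422607421875), (311.3626708984375, 148.27651977539062), 84.48622131347656)
scene clamp_pad [(array([ 0.635, -0.12 ,  0.042]), 0.73), (array([0.762, 0.166, 0.016]), 0.61)]
scene clamp_strap [(array([ 0.558, -0.111,  0.022]), 0.71)]
scene other_strap [(array([0.577, 0.069, 0.019]), 0.52)]
scene clamp_grip_end []
scene canvas [(array([ 0.734, -0.041,  0.021]), 0.86), (array([0.677, 0.441, 0.001]), 0.3)]
scene jig []
scene screw_tin [(array([ 0.567, -0.23 ,  0.015]), 0.55)]
scene clamp_strap 0.75 149 angle -0.067 0.617 -0.117 0.0649
scene other_strap 0.64 150 angle -0.087 0.631 0.065 0.0646
canvas rect ((728.7662353515625, -48.62898254394531), (332.3111877441406, 251.00436401367188), 84.86849975585938)
22.4833
```

View pics/wrist5.png

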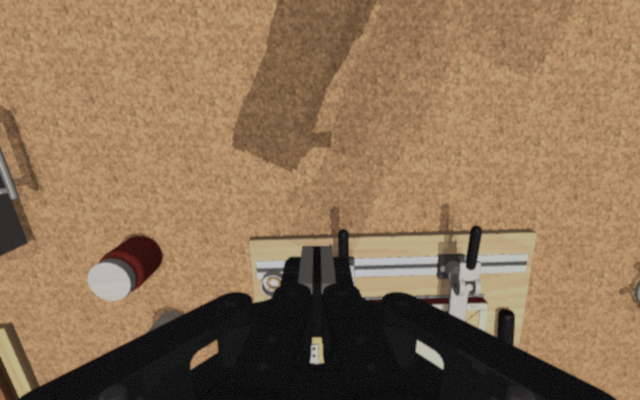

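```bash
python3 -c "
from h import *
print(manip.sign_off())"
```

```text
the job is handed in; nothing more can be done
None
```

The job is handed in, at about 22 s of the 48 s limit. The open clamp's strap lies square across the near bar (measured within about 0.05 rad) and its lever is down against its stop, level with the locked one. I infer the pad force from that and did not measure it. The other clamp and the canvas measured unmoved, within a few mm.

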